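Lock a pile of sample trays with a snap cap

ROBOT

A 6-joint arm with a two-finger parallel gripper is mounted at the origin on the work surface. World frame = base frame: x ahead of the robot, y to its left, z up, the work surface at z = 0. Lengths are in mm, angles in rad, forces in N, time in s.
With the tool pointing down it reaches from about 350 to 975 mm from the base axis. Payload 7.1 kg.
Tool frame: the origin (TCP) lies at the very end of the fingers, on their centre line; the grasp point (between the pads) lies 19 mm behind it (ctrl.grasp_offset is the distance from the TCP to the grasp point, in mm); z points along the fingers, y is the line along which they close (so a half turn about z gives the same grasp; the last joint's range is limited). The gripper opens to 88 mm and grips with 3 to 60 N. Pads are 20 mm wide; open, the fingers measure 115 mm over their backs; the gripper's body (75 mm by 178 mm) begins 61 mm behind the grasp point.
Start: joints at [-1.351, 0.423, 1.63, -0, 1.089, -0.019], TCP at [147.855, -607.243, 222.675] pointing down, gripper open.
Joint ranges: [-3, 3], [-0.9, 2.11], [0.09, 2.58], [-1.31, 4.45], [0.11, 2.69], [-2.54, 2.54]. Speed limits (rad/s): [2.39, 2.39, 3.01, 3.14, 3.14, 3.14].

INTERFACE

Orientations are given as a rotation vector (axis times angle).
In Python, from workcell import ctrl, viewer, ticket, models gives the robot as it stands.
- The arm moves only by the tool play_rows, never from a script. Its arguments are lists of equal length, an entry for each row: "dp": the shift along the world's x, y, z in mm, a list of three; "yaw": the turn about the world's z in degrees. In form: {"dp": [[tx, ty, tz], ...], "yaw": [yaw, ...]}. A call has 1 to 8 rows; each row shifts and turns the commanded pose from where the row before left it; what a row does not reach is not made up. A row lasts 1/12 s, in which the tool goes at most 41.7 mm and 7.16 degrees, less where a joint would pass 70% of its speed; a pose out of reach is approached as far as the arm can. A call is refused whole if a number of a shift passes 41.7 or a number of a turn 7.16, either way. A call with a gripper value outside its range is refused whole. "gripper" is the closure, from 0 (fully open) to 1 (shut), set as the call begins (left out, the last holds). The fingers move at their own pace and stop on an object; the grip force is fixed at half the most. Time passes only in rows, so rows that do not move let the fingers close. It gives the time, the measured TCP pose, the force, the opening and the grip force at its end, in the units of the state.
- ctrl.get_obs(): the state, without advancing time (a new reading comes with each control period).
- viewer.get_image(name): name is "side" or "top"; returns a dict with "pixels" (420x560x3 uint8, red, green, blue), "range_z" (420x560 float32, mm along the optical axis (not along the pixel's ray), 0 where there is no reading), "fx", "fy", "cx", "cy" (pixels), "T" (4x4, takes a point from camera to world coordinates). Camera axes: x right, y up, looking along -z (the intrinsics and any distortion apply to the point x, -y, -z); pixel columns grow to the right and rows downward; lengths in mm; the calibration is good to about 2 mm. A picture is of the moment at which its call begins.
- ticket.close_job(): hands the job in; it is judged then, once.
Trained networks look in a picture, given as the dict that the camera call returned (one of the last four; its "shot" number tells which), for a name from the list of things; names that differ only in an ending like _2 or _b are one class to them, and where a whole thing is asked for, a point or a joint stands for the part that bears it (a point fixed in the world has none). Each returns a list of dicts, best first, with "conf" (0 to 1); they miss things now and then, are a little off and sometimes report something else, mostly with a low value. They report only what shows in the picture. A call takes as long as a camera call. They do not tell look-alikes from the thing itself.
- models.look_for(picture, name): "bbox" ([centre column, centre row, width, height] in pixels, round what is visible of it).
- models.landmark_of(picture, name): "location" ([column, row] in pixels: a listed point, or the origin of a listed thing).
The state is a dict: "t": time; "qpos": joint angles; "qvel": joint speeds; "joint_torque": joint torques, N m; "ee_pos": TCP position; "orientation": TCP orientation; "ft_force": force on the tool from outside, world axes, zero at the start; "moment": the same for the moment, N m; "width": finger opening in mm; "grasp_force": force on a finger pad.
Only numpy, scipy, OpenCV 4.12 (cv2) and the standard library are available. Lean on these libraries where they do the work, as an engineer would, in place of code of your own. Each camera call takes 0.05 s, during which the arm holds its last target. There are 200 camera calls.

TASK

Stack the blue sample tray squarely on the white one on the carrier, threaded over the post, and let go of it; then put the orange cap on the stud and press it past the click, right down against its spring until it is fully home. Finish while still holding the cap pressed fully home: do not let go, because the spring would lift it again. Leave the jars, bottle, bowl and dish around where they stand.

Things in the scene. Friction and masses are not known exactly. Their poses are not given: they have to be found in the camera images.
- carrier: Metal tray carrier, fixed to the bench. Origin: centre of its underside on the bench (z 0), x and y along its sides, z up. Foot 110 x 110 x 8 mm; on it a square plinth 60 x 60 mm, top at 20 mm. On the origin's axis stands an upright post: collar, then stud, then spring pad (see these).
- collar_top (a point): Top of the post's steel collar, on the axis, 42 mm above the bench. The collar is 29 mm in diameter and goes through the trays' holes.
- stud_top (a point): Flat top of the brass stud, on the axis, 69 mm above the bench. The stud is 22 mm in diameter up to 65.5 mm, then coned to 16 mm at the top. Four spring balls with centres at 56 mm stick 3.5 mm out of it (29 mm across them): they make the click.
- pad (a joint): Black spring pad, 13 mm wide, in the stud's top: 0 = out (its top 74 mm above the bench), 0.005 m = pressed level with the stud's top, cap fully home. Its spring pushes with about 3 N at 0 and 7 N at 0.005.
- lower_tray: White square sample tray, 60 x 60 x 10 mm, with a round centre hole 33 mm wide, threaded on the carrier's post and lying square on its plinth. Origin: centre of its underside (20 mm above the bench), x and y along its sides, z up. About 70 g, loose.
- blue_tray: Blue square sample tray, the same size: 60 x 60 x 10 mm, centre hole 33 mm, white well marks at the corners, about 70 g. Lies flat on the bench. Origin: centre of its underside, x and y along its sides, z up. In the pile its underside is 30 mm above the bench.
- cap: Orange snap cap, upright on the bench, open end down, about 60 g. Origin: centre of its underside, z up. Body 40 mm in diameter, 31.5 mm tall, a grip knob on top. Bore: a lip 24 mm wide and 4 mm high at the bottom, 32 mm wide above it; ceiling 26.5 mm above the underside. Fully home, its underside is 42.5 mm above the bench, 2.5 mm above the blue tray; let go, the pad lifts it 4 mm.
- knob_top (a point): Centre of the top of the cap's grip knob, 54 mm above the cap's underside; the knob is 28 mm in diameter and 22.5 mm tall. Height of the cap's underside on the post: rests on the balls at 62 mm; 5 to 12 N pushes it on; the force drops below 57 mm and the balls pull it down with the click, ending near 48 mm; then the pad pushes back; home at 42.5 mm.
- jar_left: Pale green glass jar with disc stopper, 60 mm wide, 95 mm tall. Bystander, loose; origin at the centre of its underside.
- jar_right: Clear glass jar with disc stopper, 65 mm wide, 100 mm tall. Bystander, loose; origin at the centre of its underside.
- jar_corner: Pale green glass jar with disc stopper, 60 mm wide, 85 mm tall. Bystander, loose; origin at the centre of its underside.
- amber_bottle: Amber bottle with white cap, 60 mm wide, 130 mm tall. Bystander, loose; origin at the centre of its underside.
- mortar: White ceramic bowl, 76 mm wide, 50 mm tall. Bystander, loose; origin at the centre of its underside.
- dish: Round covered pale green glass dish, 80 mm wide, 26 mm tall. Bystander, loose; origin at the centre of its underside.
There are look-alikes about, which are no part of the job. Several things look just like the blue_tray: the one meant starts nearest to the robot's base.

How it is judged (in metres and radians):
On the way, in this order (a step that is already met when the one before it is completed fails the run):
1. the blue tray lies square on the white tray on the carrier, let go (horizontal distance between blue_tray and carrier below 0.004 m and z of blue_tray in the frame of carrier between 0.028 and 0.032 m and angle between blue_tray's own z axis and vertical below 0.06 rad and (angle between the x axis of blue_tray and the x axis of carrier, either way round below 0.12 rad or angle between the x axis of blue_tray and the y axis of carrier, either way round below 0.12 rad) and contact force between the fingers and blue_tray below 0.3 N), for 0.2 s.
2. the cap has been pressed past the click and fully home (horizontal distance between cap and carrier below 0.0035 m and z of cap in the frame of carrier between 0.039 and 0.0445 m and angle between cap's own z axis and vertical below 0.08 rad), for 0.2 s.
At the end, for the whole second after the job is handed in: The fingers hold the cap fully home: underside within 2 mm of 42.5 mm above the bench, 3.5 mm of the axis, tilt under 0.08 rad, over 1 N from fingers and from carrier. Both trays flat in the pile within 2 mm of their heights, 4 mm of the axis, square within 0.12 rad (any quarter turn) (all of step 2 and contact force between the fingers and cap above 1 N and contact force between cap and carrier above 1 N and horizontal distance between each of blue_tray, lower_tray and carrier below 0.004 m and z of blue_tray in the frame of carrier between 0.028 and 0.032 m and angle between each of blue_tray, lower_tray's own z axis and vertical below 0.06 rad and (angle between the x axis of blue_tray and the x axis of carrier, either way round below 0.12 rad or angle between the x axis of blue_tray and the y axis of carrier, either way round below 0.12 rad) and z of lower_tray in the frame of carrier between 0.018 and 0.022 m and (angle between the x axis of lower_tray and the x axis of carrier, either way round below 0.12 rad or angle between the x axis of lower_tray and the y axis of carrier, either way round below 0.12 rad)); the arm keeps its last pose, push and grip.
It fails at once if a jar, the bottle, the bowl or the dish is shifted more than 20 mm or tipped (distance of any of jar_left, jar_right, jar_corner, amber_bottle, mortar, dish from where it was at the start of the episode above 0.02 m or angle between any of jar_left, jar_right, jar_corner, amber_bottle, mortar, dish's own z axis and vertical above 0.35 rad).
It also fails if it takes over 64 s, if anything falls off the work surface, if the arm or the gripper's body presses on something with over 40 N, if the wrist force passes 120 N, or if a joint passes its speed limit or range.

## Working session

There is one attempt and no reset: what is moved stays moved. The work goes in short steps, Python scripts to look and compute and a tool call to move; the robot and the scene stay as the last step left them, time stands still between calls to the robot, and variables do not carry over. Pictures are saved under pics/ and viewed, at most 10 in all, crops included, and the job is handed in when it is done.

Besides the shell and the picture viewer there is one more tool, called as name(argument=value, ...) on one line, values as JSON. play_rows: Moves the arm, as the interface text tells. Its arguments: {"type":"object","properties":{"dp":{"type":"array"},"yaw":{"type":"array"},"gripper":{"type":"number"}},"required":["dp","yaw"]}

```bash
mkdir -p pics; cat > h.py <<'E'
import numpy as np, cv2
from workcell import ctrl, viewer, ticket, models
def world(im,u,v,z=None):
    # z given: intersect the ray with height z, else use depth
    d=np.array([(u-im['cx'])/im['fx'],-(v-im['cy'])/im['fy'],-1.0]);T=np.array(im['T'])
    R,t=T[:3,:3],T[:3,3];w=R@d
    if z is None:
        s=im['range_z'][int(round(v)),int(round(u))]
    else: s=(z-t[2])/w[2]
    return t+s*w
def cloud(im):
    h,w=im['range_z'].shape;u,v=np.meshgrid(np.arange(w),np.arange(h));s=im['range_z']
    c=np.stack([(u-im['cx'])/im['fx']*s,-(v-im['cy'])/im['fy']*s,-s],-1)
    return c@np.array(im['T'])[:3,:3].T+np.array(im['T'])[:3,3]
E
python3 - <<'E'
from h import *
for n in ['top','side']:
    im=viewer.get_image(n); cv2.imwrite(f'pics/{n}0.png',cv2.cvtColor(im['pixels'],cv2.COLOR_RGB2BGR))
    print(n,[k for k in im],np.round(im['T'],3).tolist(),im['fx'],im['cx'],im['cy'])
    for k in ['carrier','collar_top','stud_top','lower_tray','blue_tray','cap','knob_top','jar_left','jar_right','jar_corner','amber_bottle','mortar','dish']:
        for f,key in ((models.landmark_of,'location'),):
            for r in f(im,k):
                if r['conf']>.2:
                    u,v=r[key];print(k,round(r['conf'],2),np.round([u,v]),np.round(world(im,min(max(u,0),559),min(max(v,0),419))))
print(ctrl.get_obs())
E
```

```text
top ['pixels', 'range_z', 'fx', 'fy', 'cx', 'cy', 'T', 'shot'] [[-0.014, 0.994, -0.112, 459.832], [-1.0, -0.011, 0.029, 32.32], [0.027, 0.112, 0.993, 1221.891], [0.0, 0.0, 0.0, 1.0]] 405.9125699333436 283.4211647760258 212.55779829989865
carrier 0.57 [279. 226.] [551.  12.  71.]
collar_top 0.61 [280. 228.] [544.   9.  66.]
stud_top 0.79 [282. 224.] [558.   3.  66.]
lower_tray 0.82 [281. 230.] [543.   5.  39.]
blue_tray 0.69 [172. 187.] [680. 332.  -1.]
blue_tray 0.68 [220. 189.] [671. 188.  -1.]
blue_tray 0.6 [187. 241.] [516. 286.  -1.]
cap 0.73 [368. 221.] [ 564. -247.   54.]
knob_top 0.57 [370. 215.] [ 580. -254.   55.]
jar_left 0.92 [238. 152.] [761. 127.  95.]
jar_right 0.61 [330. 159.] [ 737. -135.  101.]
jar_corner 0.78 [136. 212.] [598. 420.  55.]
jar_corner 0.56 [441. 285.] [ 374. -464.   25.]
amber_bottle 0.77 [433. 200.] [ 622. -438.   62.]
mortar 0.64 [112. 290.] [376. 499.   7.]
mortar 0.62 [278. 229.] [543.  14.  67.]
dish 0.79 [443. 285.] [ 376. -469.   26.]
side ['pixels', 'range_z', 'fx', 'fy', 'cx', 'cy', 'T', 'shot'] [[-0.796, 0.381, -0.471, -74.374], [-0.606, -0.5
[... 822 characters left out ...]
.] [ 361. -450.    1.]
{'t': 1.4, 'qpos': array([-1.35099552e+00,  4.23115721e-01,  1.62989378e+00,  2.00309165e-05,
        1.08862239e+00, -1.90048876e-02]), 'qvel': array([ 0.00108951, -0.00023917,  0.00109341, -0.00044033, -0.00018998,
        0.00060514]), 'joint_torque': array([-1.90807870e-03, -5.44574690e+01, -2.74042636e+01,  6.44227350e-02,
        1.68842264e-02,  4.71692275e-06]), 'ee_pos': array([ 147.86184173, -607.23637785,  222.66768675]), 'orientation': array([-3.11918555e+00, -3.74205061e-01, -2.15591116e-05]), 'ft_force': array([ 0.39546675, -0.76868701, -0.22229876]), 'moment': array([ 0.03095164, -0.00805603,  0.03898278]), 'grasp_force': 0.0, 'width': 87.82766321636744}
```

```bash
python3 - <<'E'
from h import *
a=cv2.imread('pics/top0.png');b=cv2.imread('pics/side0.png')
cv2.imwrite('pics/top_crop.png',cv2.resize(a[130:310,90:470],None,fx=2.1,fy=2.1,interpolation=cv2.INTER_CUBIC))
cv2.imwrite('pics/side_crop.png',cv2.resize(b[140:420,120:460],None,fx=2,fy=2,interpolation=cv2.INTER_CUBIC))
E
```

```text
(no output)
```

View pics/top_crop.png

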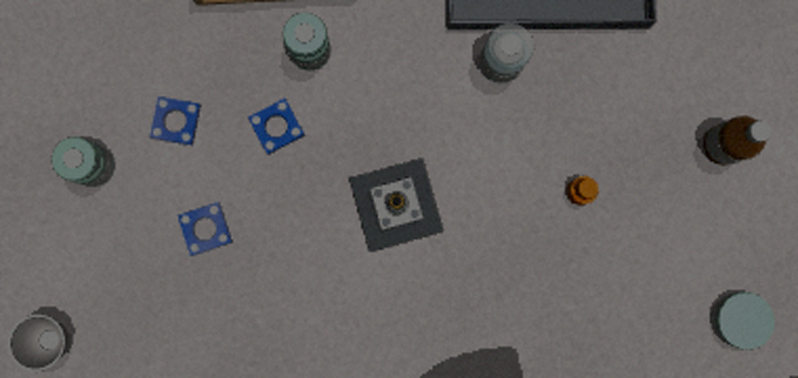

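View pics/side_crop.png

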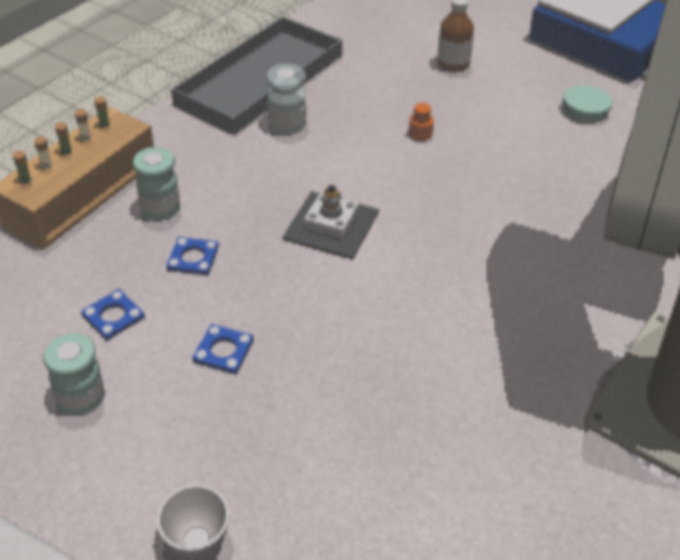

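Blue-tray candidates (top pixels): (172,187) at 757 mm, (220,189) at 697 mm and (187,241) at 590 mm from the base. The last fits because it is nearest. In the enlarged crop it sits at (205,229), lower than the other two, and no other blue tray is nearer. The carrier is at crop (396,205) and the cap at (583,190).

```bash
cat >> h.py <<'E'
def rect(im,mask,z,near=None,dil=60):
    # min-area rect in world xy of the mask blob projected to height z
    n,l,st,c=cv2.connectedComponentsWithStats(mask.astype(np.uint8))
    i=max(range(1,n),key=lambda k:st[k,4]) if near is None else min([k for k in range(1,n) if st[k,4]>40],key=lambda k:np.hypot(*(c[k]-near)))
    v,u=np.nonzero(l==i)
    P=np.array([world(im,a+dx,b+dy,z)[:2] for a,b in zip(u,v) for dx in(-.4,.4) for dy in(-.4,.4)],np.float32)
    (cx,cy),(w,h),a=cv2.minAreaRect(P);return [round(float(x),1) for x in (cx,cy,w,h,a)],len(u),P.mean(0).round(1)
def hsv(im): return cv2.cvtColor(im['pixels'],cv2.COLOR_RGB2HSV)
def blue(im):
    q=hsv(im);m=((q[...,0]>105)&(q[...,0]<128)&(q[...,1]>90)).astype(np.uint8)
    return cv2.morphologyEx(m,cv2.MORPH_CLOSE,np.ones((3,3)))
def orange(im):
    q=hsv(im);return (q[...,0]<14)&(q[...,1]>170)&(q[...,2]>60)
E
python3 - <<'E'
from h import *
for n,tn,cn in (('top',(187,241),(368,221)),('side',(230,316),(331,200))):
    im=viewer.get_image(n);C=cloud(im)
    print(n,'tray',rect(im,blue(im),10 if n=='top' else 10,tn))
    o=orange(im); nn,l,st,c=cv2.connectedComponentsWithStats(o.astype(np.uint8))
    i=min([k for k in range(1,nn) if st[k,4]>30],key=lambda k:np.hypot(*(c[k]-cn)));p=C[l==i]
    for lo,hi in((50,58),(20,36)):
        s=p[(p[:,2]>lo)&(p[:,2]<hi)];print('cap',lo,len(s),s.mean(0).round(1),np.round((s.min(0)+s.max(0))/2,1), s.min(0).round(),s.max(0).round())
    reg=(np.hypot(C[...,0]-548,C[...,1]-6)<90)
    f=reg&(C[...,2]>4)&(C[...,2]<80);print('carrier foot',rect(im,f,8))
    t=reg&(C[...,2]>24)&(C[...,2]<80)&(hsv(im)[...,2]>0);
    g=reg&(C[...,2]>25)&(C[...,2]<34);print('ltray',rect(im,g,30),np.median(C[g],0).round(1))
    s=C[reg&(C[...,2]>62)];print('stud',len(s),s.mean(0).round(1))
    for k,z in(('stud_top',69),('collar_top',42),('knob_top',54),('cap',0),('lower_tray',20),('carrier',0),('blue_tray',0)):
        for r in models.landmark_of(im,k): 
            if r['conf']>.5: print(k,round(r['conf'],2),world(im,*r['location'],z)[:2].round(1))
E
```

```text
top tray ([522.4, 284.7, 63.4, 64.3, 17.8], 252, array([520.7, 285.3], dtype=float32))<stdin>:8: RuntimeWarning: Mean of empty slice.
  ret = um.true_divide(
Traceback (most recent call last):
ValueError: zero-size array to reduction operation minimum which has no identity
```

```bash
cat > m.py <<'E'
from h import *
for n,tn in (('top',(187,241)),('side',(230,316))):
    im=viewer.get_image(n);C=cloud(im)
    print(n,'tray',rect(im,blue(im),8,tn))
    for lo,hi in((48,60),(20,36)):
        s=C[(np.hypot(C[...,0]-565,C[...,1]+252)<50)&(C[...,2]>lo)&(C[...,2]<hi)]
        if len(s):print('cap',lo,len(s),s.mean(0).round(1),s.min(0).round(),s.max(0).round())
    reg=(np.hypot(C[...,0]-548,C[...,1]-6)<90)
    f=reg&(C[...,2]>4)&(C[...,2]<80);print('carrier foot',rect(im,reg&(C[...,2]>4)&(C[...,2]<14),8))
    g=reg&(C[...,2]>25)&(C[...,2]<34);print('ltray',rect(im,g,30),np.median(C[g],0).round(1))
    s=C[reg&(C[...,2]>62)]
    if len(s):print('stud',len(s),s.mean(0).round(1))
    for k,z in(('stud_top',69),('collar_top',42),('knob_top',54),('cap',0),('lower_tray',20),('carrier',0),('blue_tray',0)):
        for r in models.landmark_of(im,k): 
            if r['conf']>.5: print(k,round(r['conf'],2),world(im,*r['location'],z)[:2].round(1))
E
python3 m.py
```

```text
top tray ([522.5, 285.1, 63.5, 64.4, 17.8], 258, array([520.9, 286. ], dtype=float32))
cap 48 71 [ 568.7 -252.1   53.5] [ 558. -266.   48.] [ 581. -239.   59.]
cap 20 64 [ 566.2 -245.7   30.4] [ 550. -271.   21.] [ 587. -233.   36.]
carrier foot ([552.7, 14.9, 114.3, 118.6, 13.5], 886, array([551.7,  14.8], dtype=float32))
ltray ([552.9, 13.1, 62.9, 62.9, 15.2], 305, array([552.3,  13.2], dtype=float32)) [551.6  14.1  29.7]
stud 47 [552.6  13.1  69.9]
stud_top 0.79 [565.3  10.2]
collar_top 0.62 [552.8   6.4]
knob_top 0.73 [ 578.4 -254.6]
cap 0.7 [ 569.9 -263.1]
lower_tray 0.51 [542.   4.]
carrier 0.79 [554.8  19.7]
blue_tray 0.87 [670.4 185. ]
blue_tray 0.83 [677.4 332.2]
blue_tray 0.53 [519.1 284.6]
side tray ([520.3, 284.2, 62.2, 64.5, 18.9], 264, array([518.6, 285.4], dtype=float32))
cap 48 46 [ 567.  -251.9   52.3] [ 552. -268.   48.] [ 582. -235.   56.]
cap 20 63 [ 562.2 -245.6   28.8] [ 547. -270.   20.] [ 589. -232.   36.]
carrier foot ([550.0, 15.4, 113.8, 120.1, 15.1], 582, array([541.5,  26.1], dtype=float32))
ltray ([550.3, 14.9, 65.3, 71.2, 15.1], 226, array([547.1,  18.6], dtype=float32)) [543.1  22.9  29.4]
stud 45 [549.9  14.3  68.2]
stud_top 0.59 [555.6  15.8]
knob_top 0.63 [ 556.2 -255.8]
cap 0.76 [ 567.2 -253.1]
blue_tray 0.78 [684.  329.2]
blue_tray 0.7 [522.2 288.6]
blue_tray 0.62 [664.1 182.8]
```

play_rows(dp=[[29,29,0],[29,29,0],[29,29,0],[29,29,0],[29,29,0],[29,29,0],[29,29,0],[29,29,0]], yaw=[0.5,0.5,0.5,0.5,0.5,0.5,0.5,0.5], gripper=0)

```text
t: 2.92
ee_pos: [381.0, -373.7, 222.9]
orientation: [3.104, 0.483, 0.0]
ft_force: [1.1, -0.9, -0.2]
width: 87.7
grasp_force: 0.0
```

play_rows(dp=[[15,38,0],[15,38,0],[15,38,0],[15,38,0],[15,38,0],[15,38,0],[15,38,0],[15,38,0]], yaw=[0,0,0,0,0,0,0,0])

```text
t: 3.58
ee_pos: [500.3, -69.3, 223.0]
orientation: [3.104, 0.483, 0.001]
ft_force: [1.2, -1.5, -1.0]
width: 87.8
grasp_force: 0.0
```

play_rows(dp=[[2,40,0],[2,40,0],[2,40,0],[2,40,0],[2,40,0],[2,40,0],[2,40,0],[2,40,0]], yaw=[0,0,0,0,0,0,0,0])

```text
t: 4.25
ee_pos: [515.6, 250.9, 222.9]
orientation: [-3.104, -0.483, -0.001]
ft_force: [0.6, -0.1, -0.4]
width: 87.6
grasp_force: 0.0
```

play_rows(dp=[[6,34,0],[0,0,-40],[0,0,-40],[0,0,-40],[0,0,-40],[0,0,-30],[0,0,-20],[0,0,0]], yaw=[0.6,0,0,0,0,0,0,0])

```text
t: 4.92
ee_pos: [518.9, 281.3, 8.3]
orientation: [3.099, 0.499, -0.011]
ft_force: [-0.6, -0.9, 0.4]
width: 87.8
grasp_force: 0.0
```

```bash
python3 - <<'E'
from h import *
print(ctrl.get_obs()['ee_pos'])
b=viewer.get_image('side');a=viewer.get_image('top')
A=cv2.resize(a['pixels'][200:280,150:225],(560,598));B=cv2.resize(b['pixels'][250:370,180:280],(498,598))
cv2.imwrite('pics/pre.png',cv2.cvtColor(cv2.resize(np.hstack([A,B]),(800,452)),cv2.COLOR_RGB2BGR))
print(rect(b,blue(b),8,(230,316)))
E
```

```text
[518.909019   281.2692859    8.31259269]
([502.5, 269.8, 27.6, 52.7, 41.4], 78, array([505.4, 269.5], dtype=float32))
```

View pics/pre.png

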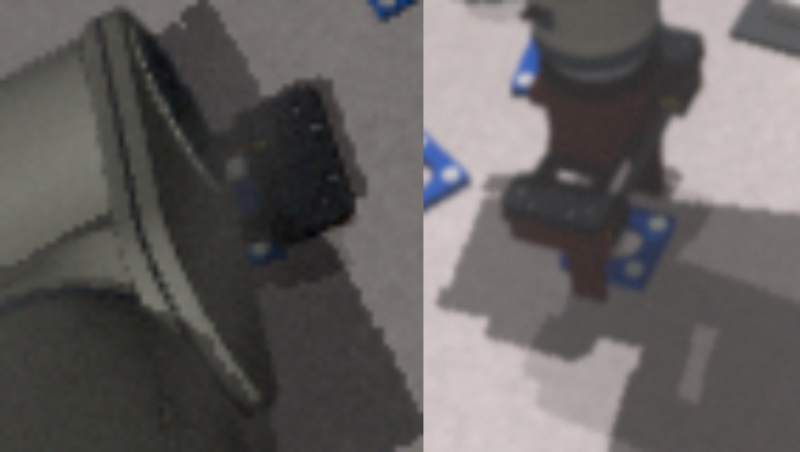

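The crop shows the gripper straddling the nearest blue tray: the tray is at (615,245) in the side half, with a finger on either side and no contact.

play_rows(dp=[[2.5,3.5,0],[0,0,-3],[0,0,-3],[0,0,0]], yaw=[0,0,0,0])

```text
t: 5.35
ee_pos: [524.8, 286.5, 7.4]
orientation: [-3.101, -0.499, -0.002]
ft_force: [-0.2, -0.4, -0.3]
width: 88.2
grasp_force: 0.0
```

play_rows(dp=[[-3.3,-1.5,0],[0,0,-3],[0,0,-2.7],[0,0,0]], yaw=[0,0,0,0])

```text
t: 5.68
ee_pos: [520.7, 284.5, 0.5]
orientation: [3.101, 0.499, -0.001]
ft_force: [-0.3, 0.4, -0.1]
width: 88.0
grasp_force: 0.0
```

play_rows(dp=[[0,0,0],[0,0,0],[0,0,0],[0,0,0],[0,0,0],[0,0,0],[0,0,0],[0,0,0]], yaw=[0,0,0,0,0,0,0,0], gripper=1)

```text
t: 6.35
ee_pos: [521.1, 284.8, 1.0]
orientation: [3.102, 0.499, 0.0]
ft_force: [-0.3, 0.4, -0.5]
width: 59.6
grasp_force: 30.0
```

play_rows(dp=[[0,0,10],[0,0,25],[0,0,35],[0,0,35],[0,0,15],[0,0,0]], yaw=[0,0,0,0,0,0])

```text
t: 6.85
ee_pos: [523.5, 286.1, 125.9]
orientation: [-3.099, -0.499, -0.012]
ft_force: [0.1, 0.7, -1.7]
width: 59.6
grasp_force: 30.0
```

play_rows(dp=[[4,-30,0],[4,-40,0],[4,-40,0],[4,-40,0],[4,-40,0],[4,-40,0],[4,-30,0],[2,-11,0]], yaw=[-0.4,-0.4,-0.4,-0.4,-0.4,-0.4,-0.4,-0.5])

```text
t: 7.52
ee_pos: [550.4, 10.2, 120.1]
orientation: [3.115, 0.404, -0.003]
ft_force: [0.9, -0.9, -0.9]
width: 59.6
grasp_force: 30.0
```

play_rows(dp=[[0,0,0],[0,0,0],[0,0,0],[0,0,0]], yaw=[0,0,0,0])

```text
t: 7.85
ee_pos: [550.7, 15.3, 120.7]
orientation: [-3.114, -0.413, 0.001]
ft_force: [-0.1, 0.7, -0.8]
width: 59.5
grasp_force: 30.0
```

```bash
python3 - <<'E'
from h import *
o=ctrl.get_obs();print(o['ee_pos'],o['orientation'],o['width'])
b=viewer.get_image('side');a=viewer.get_image('top')
A=cv2.resize(a['pixels'][165:265,235:335],(600,600));B=cv2.resize(b['pixels'][160:280,220:340],(600,600))
cv2.imwrite('pics/over.png',cv2.cvtColor(cv2.resize(np.hstack([A,B]),(800,400)),cv2.COLOR_RGB2BGR))
for im in(a,b):
    q=hsv(im);m=(q[...,0]>105)&(q[...,0]<128)&(q[...,1]>90);C=cloud(im);k=m&(np.hypot(C[...,0]-551,C[...,1]-14)<70)
    print(k.sum(),np.median(C[k],0))
E
```

```text
[550.74227859  15.3122187  120.73717683] [-3.11409065e+00 -4.12555442e-01  7.94829923e-04] 59.528755960868004
28 [519.58307713  26.9355196  129.43898088]
0 [nan nan nan]
  return _methods._mean(a, axis=axis, dtype=dtype,
  ret = um.true_divide(
```

View pics/over.png

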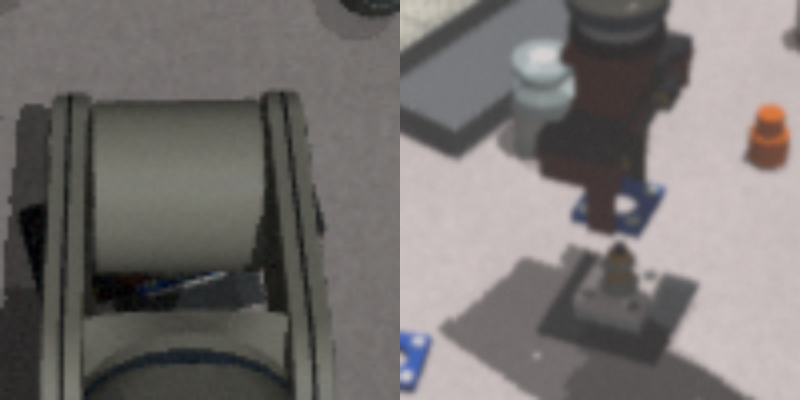

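```bash
cat > fit.py <<'E'
from h import *
import sys
from scipy.optimize import minimize
ztop=float(sys.argv[1]);yaw=float(sys.argv[2]);x0,y0=float(sys.argv[3]),float(sys.argv[4])
im=viewer.get_image('side');q=hsv(im).astype(int);S=6
B=((q[...,0]>100)&(q[...,0]<130)&(q[...,1]>80)).astype(float);G=((q[...,1]<60)&(q[...,2]>110)).astype(float)
T=np.array(im['T']);Ti=np.linalg.inv(T)
def px(P):
    c=(np.c_[P,np.ones(len(P))]@Ti.T)[:,:3];return np.c_[im['cx']+im['fx']*c[:,0]/-c[:,2],im['cy']-im['fy']*c[:,1]/-c[:,2]]
g=np.arange(-39,39.1,1);X,Y=np.meshgrid(g,g);X=X.ravel();Y=Y.ravel()
ins=(abs(X)<29.5)&(abs(Y)<29.5)&(np.hypot(X,Y)>17);mid=(np.maximum(abs(X),abs(Y))>31)|(np.hypot(X,Y)<15)
def score(x,y,a):
    c,s=np.cos(np.radians(a)),np.sin(np.radians(a));p=px(np.c_[x+c*X-s*Y,y+s*X+c*Y,0*X+ztop])
    f=lambda M:cv2.remap(M.astype(np.float32),p[:,0].astype(np.float32)[None],p[:,1].astype(np.float32)[None],cv2.INTER_LINEAR)[0]
    b,gr=f(B),f(G);return b[ins].sum()-b[mid].sum()-gr[ins].sum()
best=sorted(((score(x,y,a),x,y,a) for x in x0+np.arange(-8,8.1,1) for y in y0+np.arange(-8,8.1,1) for a in yaw+np.arange(-4,5,2)),reverse=True)[:8]
print(B.sum(),np.round(best,1).tolist())
print(np.mean(best,0).round(2))
E
python3 fit.py 129.7 15 551 15; python3 - <<'E'
from h import *
print(ctrl.get_obs()['ee_pos'])
E
```

```text
572.0 [[47.2, 545.0, 23.0, 17.0], [45.9, 545.0, 23.0, 15.0], [43.1, 546.0, 23.0, 17.0], [43.0, 546.0, 22.0, 15.0], [42.6, 546.0, 22.0, 17.0], [42.6, 546.0, 23.0, 15.0], [41.0, 545.0, 22.0, 15.0], [40.5, 545.0, 22.0, 17.0]]
[ 43.24 545.5   22.5   16.  ]
[550.9185264   14.98583615 120.93081906]
```

play_rows(dp=[[0,-0.5,-20],[0,0,-20],[0,0,-15],[0,0,-5],[0,0,0],[0,0,0]], yaw=[0,0,0,0,0,0])

```text
t: 8.5
ee_pos: [551.5, 13.5, 61.4]
orientation: [-3.115, -0.41, -0.001]
ft_force: [0.5, 0.6, -1.0]
width: 59.8
grasp_force: 30.0
```

play_rows(dp=[[0,0,-3],[0,0,-3],[0,0,-3],[0,0,0]], yaw=[0,0,0,0])

```text
t: 8.83
ee_pos: [551.2, 13.0, 51.9]
orientation: [3.114, 0.409, 0.001]
ft_force: [2.9, -3.7, -1.6]
width: 59.8
grasp_force: 30.0
```

play_rows(dp=[[0.5,-0.7,0],[0,0,-2],[0,0,-2],[0,0,0]], yaw=[0,0,0,0])

```text
t: 9.17
ee_pos: [551.3, 12.6, 47.6]
orientation: [-3.115, -0.409, 0.001]
ft_force: [1.4, -2.6, -1.5]
width: 59.7
grasp_force: 30.0
```

play_rows(dp=[[0.3,-0.7,0],[0,0,-2],[0,0,-2],[0,0,-2],[0,0,0]], yaw=[0,0,0,0,0])

```text
t: 9.58
ee_pos: [551.7, 11.8, 41.6]
orientation: [3.115, 0.41, -0.0]
ft_force: [2.6, -1.7, -2.6]
width: 59.7
grasp_force: 30.0
```

play_rows(dp=[[0.3,-0.3,-2],[0,0,-2],[0,0,-2],[0,0,-2],[0,0,-1],[0,0,0]], yaw=[0,0,0,0,0,0])

```text
t: 10.08
ee_pos: [552.0, 11.6, 32.6]
orientation: [-3.115, -0.41, 0.001]
ft_force: [1.5, -0.8, -1.6]
width: 59.5
grasp_force: 30.0
```

play_rows(dp=[[0,0,-1],[0,0,-0.6],[0,0,0],[0,0,0]], yaw=[0,0,0,0])

```text
t: 10.42
ee_pos: [552.0, 11.6, 31.3]
orientation: [-3.115, -0.41, 0.0]
ft_force: [-0.2, 0.1, -0.1]
width: 59.4
grasp_force: 30.0
```

play_rows(dp=[[0,0,0],[0,0,0],[0,0,0],[0,0,0],[0,0,0],[0,0,0]], yaw=[0,0,0,0,0,0], gripper=0)

```text
t: 10.92
ee_pos: [552.1, 11.6, 31.4]
orientation: [-3.115, -0.41, -0.0]
ft_force: [0.0, -0.1, -0.4]
width: 87.7
grasp_force: 0.0
```

play_rows(dp=[[0,0,5],[0,0,20],[0,0,35],[0,0,35],[0,0,35],[0,-20,0],[0,-38,0],[0,-38,0]], yaw=[0,0,0,0,0,0,0,0])

```text
t: 11.58
ee_pos: [552.7, -84.7, 163.0]
orientation: [3.113, 0.414, 0.004]
ft_force: [1.0, -0.4, 0.4]
width: 87.9
grasp_force: 0.0
```

play_rows(dp=[[2,-38,0],[2,-38,0],[2,-38,0],[2,-30,0],[2,-10,0],[0,0,0],[0,0,0]], yaw=[0,0,0,0,0,0,0])

```text
t: 12.17
ee_pos: [561.8, -238.0, 161.3]
orientation: [-3.114, -0.408, 0.001]
ft_force: [0.1, -0.6, -0.6]
width: 88.0
grasp_force: 0.0
```

```bash
python3 - <<'E'
from h import *
print(ctrl.get_obs()['ee_pos'])
L=[]
for n in('top','side'):
    im=viewer.get_image(n);C=cloud(im)
    p=im['pixels'][175:275,235:335] if n=='top' else im['pixels'][200:290,240:330]
    L.append(cv2.resize(p,(400,400),interpolation=cv2.INTER_CUBIC))
    reg=(np.hypot(C[...,0]-551,C[...,1]-13)<85)
    m=blue(im).astype(bool)&reg;print(n,'blue',m.sum(),rect(im,m,40) ,np.median(C[m],0).round(1))
    print('foot',rect(im,reg&(C[...,2]>4)&(C[...,2]<14),8)); s=C[reg&(C[...,2]>63)];print('stud',len(s),s.mean(0).round(1))
    g=reg&(C[...,2]>36)&(C[...,2]<44);print('z40',rect(im,g,40))
    for lo,hi in((48,60),(20,36)):
        s=C[(np.hypot(C[...,0]-567,C[...,1]+252)<40)&(C[...,2]>lo)&(C[...,2]<hi)]
        if len(s):print('cap',len(s),s.mean(0).round(1))
cv2.imwrite('pics/stack.png',cv2.cvtColor(np.hstack(L),cv2.COLOR_RGB2BGR))
E
```

```text
[ 561.8204454  -238.04758399  161.28710574]
top blue 340 ([551.5, 15.8, 64.8, 65.9, 15.2], 340, array([551. ,  15.1], dtype=float32)) [550.1  14.8  39.9]
foot ([552.7, 14.9, 117.8, 115.5, 14.9], 866, array([552.6,  13.5], dtype=float32))
stud 46 [552.4  13.3  69.2]
z40 ([551.7, 14.8, 63.1, 62.3, 15.3], 302, array([551.6,  15.6], dtype=float32))
cap 3 [ 562.6 -242.9   54.9]
cap 2 [ 582.2 -244.2   30.8]
side blue 173 ([548.5, 17.3, 66.1, 66.1, 14.2], 173, array([544.3,  22.9], dtype=float32)) [541.6  25.4  39.2]
foot ([548.8, 13.1, 117.5, 120.8, 15.1], 554, array([540.2,  26.4], dtype=float32))
stud 42 [550.   14.6  69.2]
z40 ([549.4, 15.8, 65.0, 69.5, 14.1], 234, array([546.1,  19.2], dtype=float32))
cap 44 [ 567.2 -252.    53.3]
cap 67 [ 562.1 -245.2   28.8]
```

View pics/stack.png

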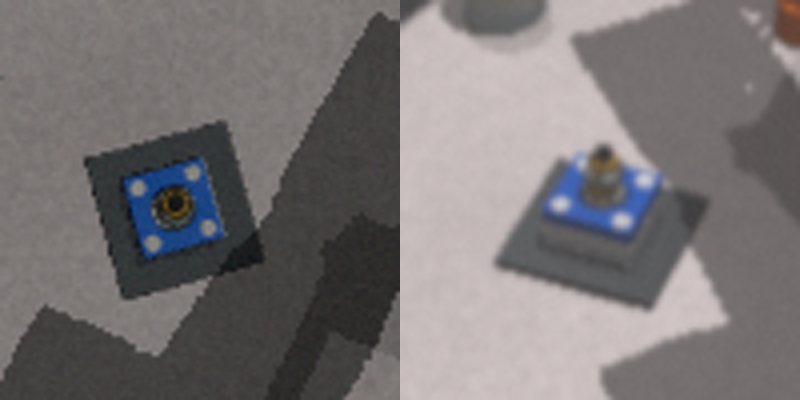

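The blue tray is stacked flat and square: it is at (175,208) in the top half and (603,200) in the side half, with the post through its hole. Next I'll grasp the cap by the knob.

play_rows(dp=[[7.5,-17.3,0],[0,0,-30],[0,0,-35],[0,0,-30],[0,0,-20],[0,0,-8],[0,0,0],[0,0,0]], yaw=[0,0,0,0,0,0,0,0])

```text
t: 12.93
ee_pos: [570.2, -254.9, 38.9]
orientation: [3.114, 0.412, 0.0]
ft_force: [-0.1, -0.3, 0.6]
width: 88.0
grasp_force: 0.0
```

play_rows(dp=[[-0.8,-0.4,-3],[0,0,-2.5],[0,0,0],[0,0,0]], yaw=[0,0,0,0])

```text
t: 13.27
ee_pos: [569.2, -256.3, 33.6]
orientation: [3.114, 0.409, 0.001]
ft_force: [0.4, -0.1, 0.4]
width: 87.7
grasp_force: 0.0
```

play_rows(dp=[[0,0,0],[0,0,0],[0,0,0],[0,0,0],[0,0,0],[0,0,0],[0,0,0],[0,0,0]], yaw=[0,0,0,0,0,0,0,0], gripper=1)

```text
t: 13.93
ee_pos: [568.8, -256.1, 32.8]
orientation: [-3.115, -0.41, 0.0]
ft_force: [0.6, 0.2, 0.1]
width: 37.9
grasp_force: 0.0
```

play_rows(dp=[[0,0,0],[0,0,0],[0,0,0],[0,0,0],[0,0,0],[0,0,0]], yaw=[0,0,0,0,0,0])

```text
t: 14.43
ee_pos: [568.9, -256.2, 32.9]
orientation: [3.115, 0.41, 0.0]
ft_force: [0.6, -0.1, -0.1]
width: 27.7
grasp_force: 30.0
```

play_rows(dp=[[0,0,10],[0,0,25],[0,0,30],[0,0,25],[0,0,5],[0,0,0]], yaw=[0,0,0,0,0,0])

```text
t: 14.93
ee_pos: [570.2, -256.8, 130.5]
orientation: [3.112, 0.409, 0.006]
ft_force: [0.2, -0.0, -1.8]
width: 27.6
grasp_force: 30.0
```

play_rows(dp=[[-2,30,0],[-2,38,0],[-2,40,0],[-2,40,0],[-2,40,0],[-2,38,0],[-2,30,0],[-2.5,10,0]], yaw=[0,0,0,0,0,0,0,0])

```text
t: 15.6
ee_pos: [550.8, 13.4, 126.4]
orientation: [-3.113, -0.414, 0.004]
ft_force: [-0.1, 0.2, -0.5]
width: 27.5
grasp_force: 30.0
```

play_rows(dp=[[0,0,0],[0,0,0],[0,0,0],[0,0,0]], yaw=[0,0,0,0])

```text
t: 15.93
ee_pos: [552.4, 8.4, 127.6]
orientation: [3.115, 0.407, -0.001]
ft_force: [-1.2, 0.3, -0.1]
width: 27.5
grasp_force: 30.0
```

```bash
python3 - <<'E'
from h import *
print(ctrl.get_obs()['ee_pos'])
im=viewer.get_image('side');C=cloud(im);o=orange(im)
s=C[o&(np.hypot(C[...,0]-551,C[...,1]-13)<60)];print(len(s),s.mean(0).round(1))
# lateral (image column) comparison: cap body vs stud top
v,u=np.nonzero(o&(np.hypot(C[...,0]-551,C[...,1]-13)<60))
lo=v>np.percentile(v,50);print('cap cols',u[lo].min(),u[lo].max(),v.min(),v.max())
st=(C[...,2]>44)&(C[...,2]<78)&(np.hypot(C[...,0]-551,C[...,1]-13)<22)&~o
vs,us=np.nonzero(st);print('stud cols',us.min(),us.max(),us.mean(),vs.min(),vs.max())
cv2.imwrite('pics/capover.png',cv2.cvtColor(cv2.resize(im['pixels'][150:280,220:350],(600,600),interpolation=cv2.INTER_CUBIC),cv2.COLOR_RGB2BGR))
E
```

```text
[552.4018907    8.3541163  127.55691471]
0 [nan nan nan]<stdin>:4: RuntimeWarning: Mean of empty slice.
  ret = um.true_divide(
Traceback (most recent call last):
IndexError: index 0 is out of bounds for axis 0 with size 0
```

play_rows(dp=[[0,2,0],[0,0,-5],[0,0,-5],[0,0,0],[0,0,0]], yaw=[0,0,0,0,0])

```text
t: 16.4
ee_pos: [551.9, 11.7, 117.3]
orientation: [-3.115, -0.409, 0.002]
ft_force: [-0.1, 0.4, -0.4]
width: 27.4
grasp_force: 30.0
```

```bash
python3 - <<'E'
from h import *
p=ctrl.get_obs()['ee_pos'];print(p)
im=viewer.get_image('side');C=cloud(im)
cv2.imwrite('pics/capover.png',cv2.cvtColor(cv2.resize(im['pixels'][150:280,220:350],(600,600),interpolation=cv2.INTER_CUBIC),cv2.COLOR_RGB2BGR))
near=np.hypot(C[...,0]-551,C[...,1]-13)<45
for lo,hi in((46,78),(88,116),(122,150)):
    v,u=np.nonzero(near&(C[...,2]>lo)&(C[...,2]<hi)); s=C[v,u]
    # lateral coordinate in world (camera x axis)
    ex=np.array(im['T'])[:2,0];ex/=np.linalg.norm(ex);t=s[:,:2]@ex
    print(lo,len(u),u.min(),u.max(),v.min(),v.max(),'lateral',t.min().round(1),t.max().round(1),np.median(im['pixels'][v,u],0))
E
```

```text
[551.94522662  11.7248946  117.28238919]
46 65 281 290 235 243 lateral -458.5 -432.8 [83. 76. 70.]
88 117 279 292 220 234 lateral -464.0 -427.6 [101.  67.  54.]
122 114 279 291 210 225 lateral -463.9 -430.5 [70. 58. 55.]
```

View pics/capover.png

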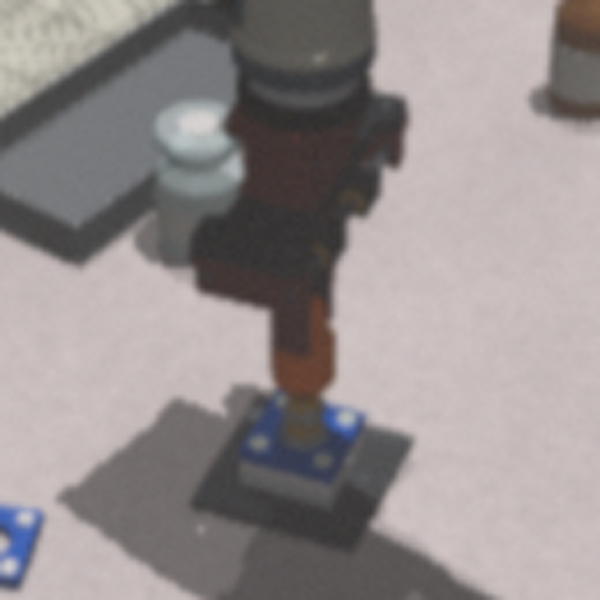

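The cap at (302,365) is straight above the stud at (302,420), and laterally aligned to about 0.1 mm. I'll lower it under force watch.

play_rows(dp=[[0.3,-0.8,-4],[0,0,-4],[0,0,-4],[0,0,-3],[0,0,0],[0,0,0]], yaw=[0,0,0,0,0,0])

```text
t: 16.95
ee_pos: [552.4, 11.1, 102.6]
orientation: [-3.115, -0.41, 0.001]
ft_force: [0.0, 0.6, -0.8]
width: 27.3
grasp_force: 30.0
```

play_rows(dp=[[0,0,-2],[0,0,-2],[0,0,-2],[0,0,0],[0,0,0]], yaw=[0,0,0,0,0])

```text
t: 17.37
ee_pos: [552.6, 11.0, 96.7]
orientation: [3.115, 0.41, -0.0]
ft_force: [0.7, -0.2, -1.3]
width: 27.4
grasp_force: 30.0
```

play_rows(dp=[[0,0,-2],[0,0,-2],[0,0,-2],[0,0,0],[0,0,0]], yaw=[0,0,0,0,0])

```text
t: 17.78
ee_pos: [553.1, 10.8, 91.2]
orientation: [3.114, 0.41, 0.002]
ft_force: [-0.3, -2.4, 4.7]
width: 27.7
grasp_force: 30.0
```

play_rows(dp=[[0,0,-2],[0,0,-2],[0,0,-2],[0,0,0],[0,0,0]], yaw=[0,0,0,0,0])

```text
t: 18.2
ee_pos: [552.1, 10.9, 84.0]
orientation: [-3.115, -0.41, 0.002]
ft_force: [1.2, -2.5, -5.6]
width: 27.7
grasp_force: 30.0
```

play_rows(dp=[[0,0,-2],[0,0,-2],[0,0,-2],[0,0,-1],[0,0,0],[0,0,0]], yaw=[0,0,0,0,0,0])

```text
t: 18.7
ee_pos: [552.7, 11.1, 78.2]
orientation: [3.115, 0.41, 0.0]
ft_force: [-1.3, -2.0, 4.7]
width: 27.4
grasp_force: 30.0
```

play_rows(dp=[[0,0,-1],[0,0,-1],[0,0,-1],[0,0,0],[0,0,0]], yaw=[0,0,0,0,0])

```text
t: 19.12
ee_pos: [552.7, 11.1, 75.3]
orientation: [-3.115, -0.41, -0.0]
ft_force: [-2.4, -3.2, 7.6]
width: 27.6
grasp_force: 30.0
```

play_rows(dp=[[0,0,-0.6],[0,0,0],[0,0,0],[0,0,0]], yaw=[0,0,0,0])

```text
t: 19.45
ee_pos: [552.8, 11.1, 75.2]
orientation: [3.115, 0.41, 0.001]
ft_force: [-4.1, -2.4, 12.4]
width: 27.7
grasp_force: 30.0
```

The hard stop is reached: the force rose about 5 N over 0.1 mm. I'll check the pile with one picture.

```bash
python3 - <<'E'
from h import *
o=ctrl.get_obs();print(o['ee_pos'],o['ft_force'],o['grasp_force'])
im=viewer.get_image('side');C=cloud(im)
cv2.imwrite('pics/end.png',cv2.cvtColor(cv2.resize(im['pixels'][190:290,235:335],(600,600),interpolation=cv2.INTER_CUBIC),cv2.COLOR_RGB2BGR))
E
```

```text
[552.80431647  11.11067339  75.20674469] [-4.12658943 -2.40205652 12.40146235] 30.012157559394836
```

View pics/end.png

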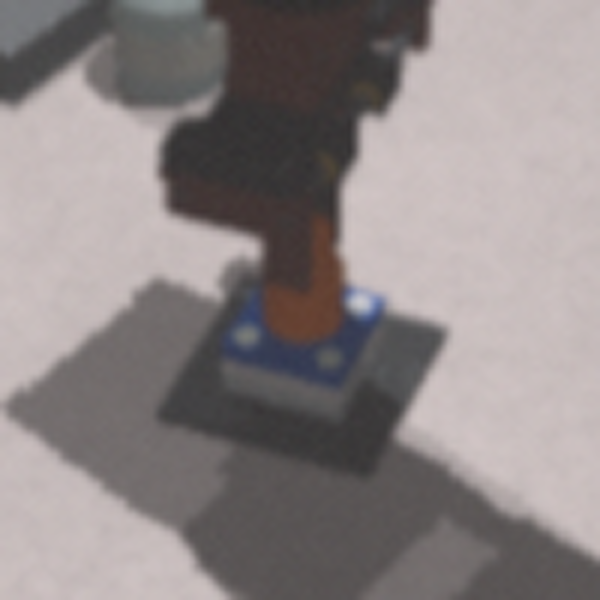

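The cap at (305,310) is down on the post, just above the square, flat pile at (305,340), and still held pressed.

```bash
python3 -c "
from workcell import ticket
print(ticket.close_job())"
```

```text
the job is handed in; nothing more can be done
None
```

I handed the job in with the blue tray stacked square on the white one and let go, and the orange cap clicked on and held fully home against its spring (about 12 N of push); no verdict came back.

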